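# Catch the filter cartridges from the gravity dispenser and put them on the balance

## Robot

A 6-joint arm with a two-finger parallel gripper is mounted at the origin on the work surface. World frame = base frame: x ahead of the robot, y to its left, z up, the work surface at z = 0. Lengths are in mm, angles in rad, forces in N, time in s.
With the tool pointing down it reaches from about 275 to 825 mm from the base axis. Payload 5.2 kg.
Tool frame: the origin (TCP) lies at the very end of the fingers, on their centre line; the grasp point (between the pads) lies 19 mm behind it; z points along the fingers, y is the line along which they close (so a half turn about z gives the same grasp; the last joint's range is limited). The gripper opens to 93 mm and grips with 3 to 60 N. Pads are 15 mm wide; open, the fingers measure 128 mm over their backs; the gripper's body (75 mm by 188 mm) begins 65 mm behind the grasp point.
Start: joints at [1.044, 0.259, 1.535, -0, 1.348, -0.203], TCP at [174.972, 521.43, 218.653] pointing down, gripper open.
Joint ranges: [-3.14, 3.14], [-0.91, 2.08], [0.19, 2.58], [-1.22, 4.36], [0.22, 2.71], [-3.12, 3.12]. Speed limits (rad/s): [2.57, 2.57, 3.14, 3.14, 3.14, 3.14].

## Interface

Orientations are given as [roll, pitch, yaw] about the fixed x, y, z axes, in that order (R = Rz(yaw) Ry(pitch) Rx(roll)).
In Python, from bench import robot gives the robot as it stands. The module is installed in compiled form; this text tells all that it offers. Calls block until the motion is done:
- robot.move_ptp(position, orientation): joint-space move of the TCP to a pose.
- robot.move_linear(position, ori=None, speed=150, f_stop=None): straight line of the TCP; ori=None keeps the orientation; speed is the mean speed in mm/s. With f_stop (N) it stops when the force on the tool has changed by that much, and returns True; else False.
- robot.move_j(angles): joint-space move.
- robot.move_gripper(opening): opening from 0.0 (shut) to 1.0 (fully open); the grip force is fixed at half the most; returns when the fingers have stopped.
- robot.sleep(seconds).
- robot.inverse_kinematics(position, orientation): joint angles nearest the present ones, or None.
- robot.get_image(name): name is "side" or "top"; returns a dict with "img" (480x640x3 uint8, blue, green, red), "fovy" (degrees; the focal length in pixels is half the picture's height over the tangent of half this angle, whatever the lens; pixels are square), "cx", "cy" (the principal point, pixels), "k1" (the pictures are not rectified: a ray, as slopes to the right and down, at radius r is drawn at 1 + k1 r^2 times it, then the intrinsics apply), "eye" and "orientation" of the camera in the world. Camera axes: x right, y down, z forward; pixel columns grow to the right and rows downward; lengths in mm; the calibration is good to about 2 mm. A picture is of the moment at which its call begins. There is no depth.
A pose or a line that the arm cannot do raises robot.MotionError and nothing moves.
- robot.hand_in(): hands the job in; it is judged then, once.
Readings, each from a call of its own:
- robot.current_t(): time.
- robot.current_qpos(): joint angles.
- robot.current_joint_vel(): joint speeds.
- robot.current_joint_efforts(): joint torques, N m.
- robot.current_tcp_pos(): TCP position.
- robot.current_eef_rot(): TCP orientation.
- robot.current_contact_force(): force on the tool from outside, world axes, zero at the start.
- robot.current_ft_torque(): the same for the moment, N m.
- robot.current_gripper_width(): opening from 0.0 (shut) to 1.0 (fully open).
- robot.current_finger_force(): force on a finger pad.
Only numpy, scipy, OpenCV 4.12 (cv2) and the standard library are available. Lean on these libraries where they do the work, as an engineer would, in place of code of your own. Each camera call takes 0.05 s, during which the arm holds its last target. There are 200 camera calls.

## Task

Pick the steel catch pan up by its handle and, holding it off the table under the lip of the sloping chute, push the hanging paddle in with the pan so that the gate lifts and all three cartridges slide into the pan; none may land on the table. Then set the pan, with the three cartridges in it, down level in the middle of the balance's square weighing plate and let go. Do not drop or press it hard onto the balance, and leave the bottle, the jar and the vial box where they are.

Things in the scene. Friction and masses are not known exactly. Their poses are not given: they have to be found in the camera images.
- pan: loose open steel catch pan, about 200 g. Box 140 (x) x 120 (y) x 65 mm high, walls and floor 4 mm. Origin: centre of the box's underside, z up. Its black bar handle sticks out level to the pan's -x, from x = -70 to -171 mm, 16 mm wide and 16 mm tall, its middle 40 mm above the underside.
- handle (a point): grip point on the pan's handle: centre of the bar, 125 mm to -x of the pan's origin and 40 mm above its underside; axes as the pan's
- dispenser: fixed white stand with a steel chute. Origin on the table below the middle of the chute's lower lip, z up. The chute slopes down 33 degrees towards its -x and ends at the open lip (x = 0); pieces leave over it to -x. Channel 36 mm wide, 42 mm outside, upper end at x = 245 mm, about 350 mm high there. The stand's foot begins at x = 35 mm; nothing is in front of it.
- lip (a point): middle of the chute floor's lower edge, 170 mm above the table; axes as the dispenser's
- gate (a joint): rocker angle, rad: 0 = gate shut by its spring (start), 0.55 = fully lifted, at the stop. One rigid part, 60 mm wide, hinged 13 mm below and 6 mm to +x of the lip: side arms carry a gate across the chute 80 mm up-slope, and a paddle hangs below. Pushing the paddle to the dispenser's +x lifts the gate; cartridges pass from about 0.35. It shuts when let go; 2 to 6 N hold it open.
- paddle (a point): centre of the paddle's front (-x) face: a grey upright plate 60 mm wide and 70 mm tall hanging below the lip, its front face at x = 4 mm in the dispenser's frame, reaching from 143 down to 73 mm above the table when the gate is shut
- cartridge1: filter cartridge nearest the gate: 66 mm long (its x), a white plastic capsule 30 mm in diameter with domed ends and two grey bands; about 45 g, loose. Origin at its centre. It lies lengthwise in the chute behind the gate.
- cartridge2: second cartridge, alike, behind the first in the chute; origin at its centre
- cartridge3: third cartridge, alike, uppermost in the chute; origin at its centre
- balance: fixed low white laboratory balance. Origin on the table below the middle of its weighing plate, z up. Body 235 (x, from -150 to +85 mm) x 170 x 54 mm high, display towards its -x.
- plate (a point): centre of the top face of the balance's square steel weighing plate, 150 x 150 mm, 68 mm above the table; axes as the balance's
- amber_bottle: bystander: amber glass bottle, 70 mm diameter, 150 mm tall; origin at the centre of its underside
- clear_jar: bystander: clear jar, 72 mm diameter, 100 mm tall; origin at the centre of its underside
- vial_box: bystander: grey open box with dividers, 60 (x) x 90 x 40 mm; origin at the centre of its underside
Things that resemble listed ones, but are neither listed nor needed, are in the scene too. Leave any purple look-alike of the cartridge3 alone. Leave any yellow look-alike of the cartridge1 alone.

How it is judged:
By the outcome, as a careful person would: the job done as asked, in the order asked, and still so for the second after the job is handed in, with the robot touching nothing.
It also fails if it takes over 51 s, if anything falls off the work surface, if the arm or the gripper's body presses on something with over 40 N, if the wrist force passes 120 N, or if a joint passes its speed limit or range.

## Working session

There is one attempt and no reset: what is moved stays moved. The work goes in short steps, each a Python script; the robot and the scene stay as the last script left them, time stands still between calls to the robot, and variables do not carry over. Pictures are saved under pics/ and viewed, at most 10 in all, crops included, and the job is handed in when it is done.

```bash
mkdir -p pics
python3 - <<'E'
from bench import robot
import cv2
for n in("side","top"):
    d=robot.get_image(n); cv2.imwrite(f"pics/{n}0.png",d["img"]); print(n,{k:v for k,v in d.items() if k!="img"})
print(robot.current_t(),robot.current_eef_rot())
E
```

```text
side {'fovy': 51.527867995051885, 'cx': 310.16190626981785, 'cy': 233.61381457035105, 'k1': 0.025307816118906402, 'eye': array([ -78.13537844, -832.44737111,  856.8765461 ]), 'orientation': array([-2.13798194, -0.02269941, -0.7350506 ])}
top {'fovy': 54.86894723035004, 'cx': 313.64949184563807, 'cy': 238.7675467644182, 'k1': -0.04075056914840519, 'eye': array([ 547.74928609, -114.48066927, 1229.44890224]), 'orientation': array([-3.07205301,  0.02043552, -1.55747357])}
0.1 [-3.13998250e+00 -3.06109059e-04  2.81783841e+00]
```

View pics/top0.png

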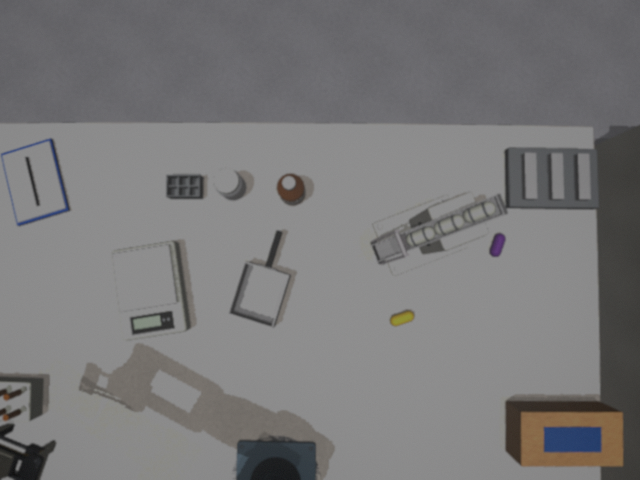

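View pics/side0.png

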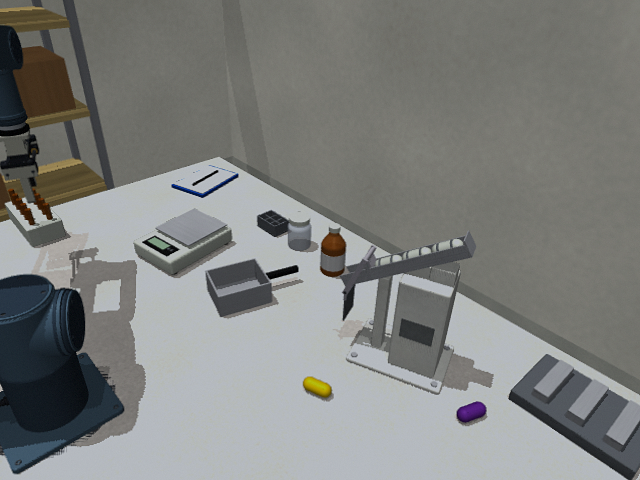

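The top view shows the pan at about (262,295) with its handle running up to (279,233). The balance is at (150,285) and the dispenser lip at about (385,245). The side view shows the same objects, with the paddle at (349,303). Next I'll enlarge these areas.

Run:
```python
import cv2
T=cv2.imread("pics/top0.png");S=cv2.imread("pics/side0.png")
for n,I,x,y,w,h,s in(("A",T,105,222,200,125,4),("B",T,365,185,150,95,5),("C",S,130,200,180,120,4.4),("D",S,330,225,150,150,4)):
    c=cv2.resize(I[y:y+h,x:x+w],None,fx=s,fy=s,interpolation=cv2.INTER_CUBIC)
    for i in range(0,w,10):
        cv2.line(c,(int(i*s),0),(int(i*s),8 if i%50 else 16),(0,0,255),1)
        if (x+i)%20==0 : cv2.putText(c,str(x+i),(int(i*s),22),0,.4,(0,0,255),1)
    for i in range(0,h,10):
        cv2.line(c,(0,int(i*s)),(8,int(i*s)),(0,0,255),1)
        cv2.putText(c,str(y+i),(10,int(i*s)+4),0,.4,(0,0,255),1)
    cv2.imwrite(f"pics/{n}.png",c)
```

```text
(no output)
```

View pics/A.png

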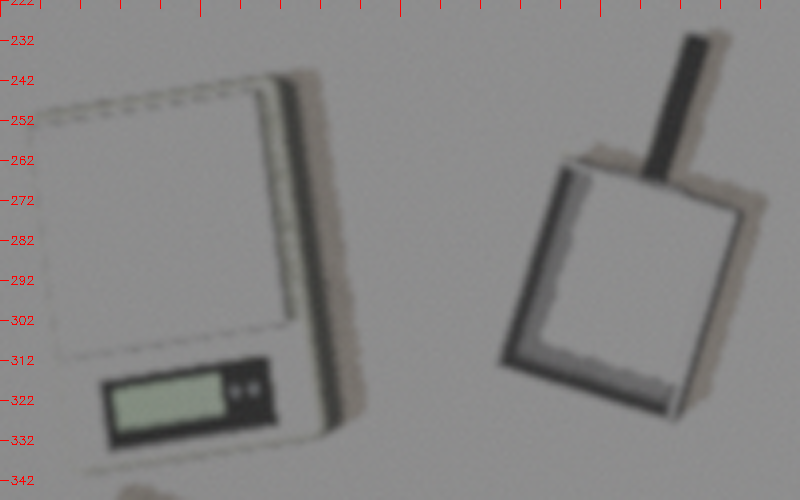

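View pics/B.png

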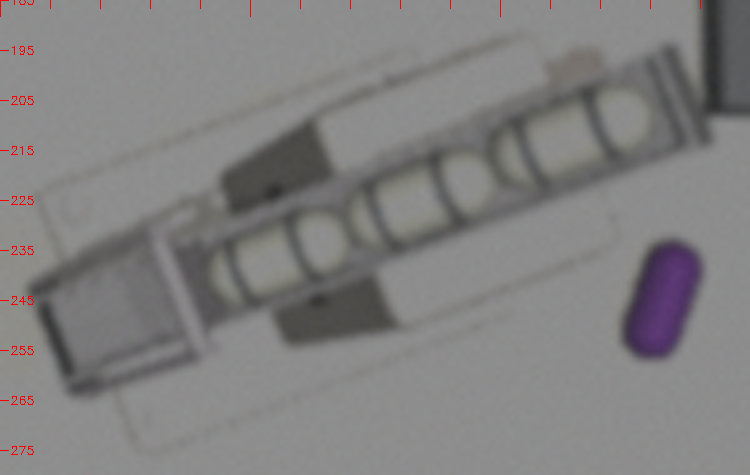

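View pics/C.png

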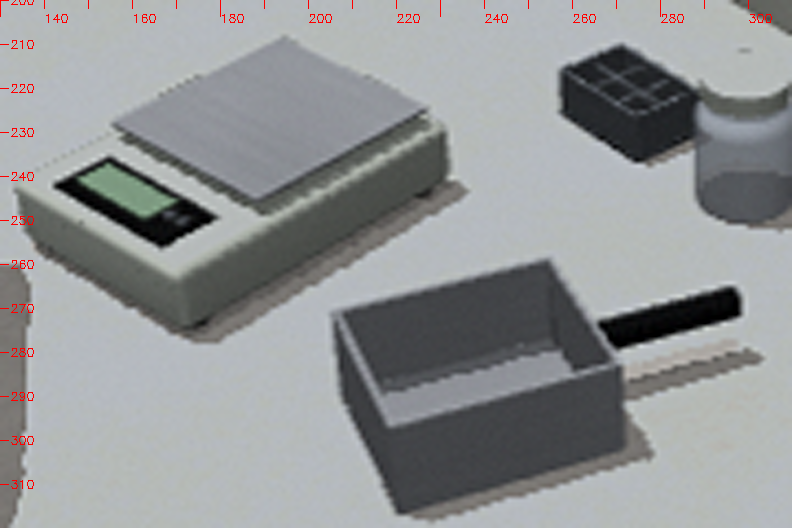

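View pics/D.png

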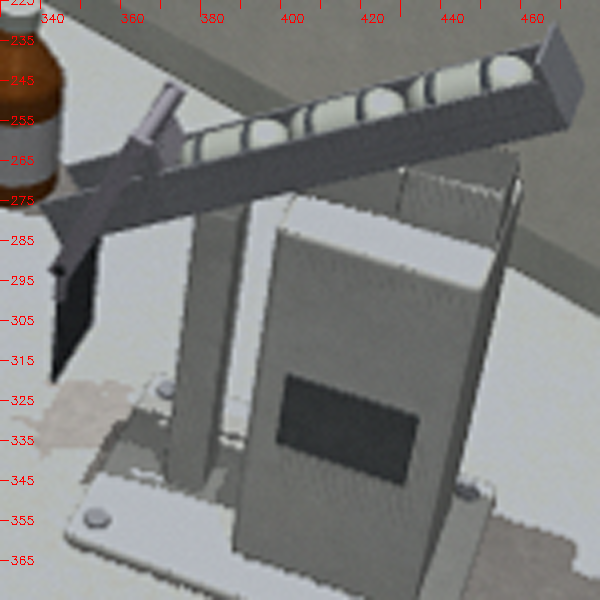

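The pan rim corners, the plate corners, the paddle's lower edge (D crop (52,382) and (97,323), B crop (28,290) and (72,394)) and the chute's cartridges are readable. I'll fit the poses with the height left free as a check.

```bash
cat > cal.py <<'E'
import numpy as np
from scipy.spatial.transform import Rotation as R
CAM={"side":dict(fovy=51.527867995051885,cx=310.16190626981785,cy=233.61381457035105,k1=0.025307816118906402,eye=[-78.13537844,-832.44737111,856.8765461],o=[-2.13798194,-0.02269941,-0.7350506]),
"top":dict(fovy=54.86894723035004,cx=313.64949184563807,cy=238.7675467644182,k1=-0.04075056914840519,eye=[547.74928609,-114.48066927,1229.44890224],o=[-3.07205301,0.02043552,-1.55747357])}
def proj(n,P):
    c=CAM[n]; q=(np.atleast_2d(P)-c["eye"])@R.from_euler("xyz",c["o"]).as_matrix()
    s=q[:,:2]/q[:,2:]; s=s*(1+c["k1"]*(s**2).sum(1,keepdims=True))
    return s*240/np.tan(np.radians(c["fovy"]/2))+[c["cx"],c["cy"]]
def world(p,L):  # p=(x,y,z,yaw)
    return np.atleast_2d(L)@R.from_euler("z",p[3]).as_matrix().T+np.array(p[:3])
E
python3 - <<'E'
from cal import *
from scipy.optimize import least_squares
A=lambda u,v:(105+u/4,222+v/4)
B=lambda u,v:(365+u/5,185+v/5)
C=lambda u,v:(130+u/4.4,200+v/4.4)
D=lambda u,v:(330+u/4,225+v/4)
pan=[("top",(-70,-60,65),A(563,158)),("top",(-70,60,65),A(742,210)),("top",(70,-60,65),A(500,363)),("top",(70,60,65),A(678,420)),("top",(-171,0,48),A(699,35)),
("side",(70,-60,65),C(335,313)),("side",(-70,-60,65),C(550,258)),("side",(-70,60,65),C(622,362)),("side",(70,60,65),C(390,427)),("side",(70,60,0),C(403,514)),("side",(-70,60,0),C(625,447)),("side",(-171,-8,48),C(738,287)),("side",(-171,8,32),C(740,313))]
bal=[("top",(75,-75,68),A(258,92)),("top",(-75,-75,68),A(292,320)),("top",(-75,75,68),A(60,358)),
("side",(-75,-75,68),C(263,200)),("side",(-75,75,68),C(112,125)),("side",(75,75,68),C(285,37)),("side",(75,-75,68),C(430,108))]
c,s=np.cos(np.radians(33)),np.sin(np.radians(33))
def cart(d): return (d*c-15*s,0,170+d*s+15*c)
dis=[("side",(8,-30,73),D(52,382)),("side",(8,30,73),D(97,323)),("top",(4,30,73),B(28,290)),("top",(4,-30,73),B(72,394)),
("top",cart(116),B(281,257)),("top",cart(248),B(575,135))]
for n,o,g in(("pan",pan,(400,0,0,2.9)),("bal",bal,(450,240,0,0)),("dis",dis,(520,-290,0,-1.2))):
    f=lambda p:np.concatenate([(proj(k,world(p,L))[0]-px) for k,L,px in o])
    r=least_squares(f,g,loss="soft_l1"); print(n,r.x.round(2)); print(f(r.x).reshape(-1,2).round(1).tolist())
    for v in "top","side":   # each view alone, z=0
        q=least_squares(lambda p:np.concatenate([(proj(k,world((p[0],p[1],0,p[2]),L))[0]-px) for k,L,px in o if k==v]),np.r_[r.x[:2],r.x[3]]).x
        print("  ",v,q.round(2))
E
```

```text
pan [4.8709e+02 4.4150e+01 3.0000e-02 2.8600e+00]
[[-0.6, -0.8], [0.1, -0.1], [-1.2, 1.4], [-0.1, 1.2], [0.4, -0.9], [-0.8, -0.5], [0.4, -0.7], [0.8, 0.4], [0.6, 0.4], [-0.5, 0.6], [0.6, 0.6], [-1.0, -1.1], [1.0, 0.8]]
   top [487.54  43.38   2.87]
   side [487.26  44.91   2.86]
bal [ 5.2502e+02  3.3789e+02 -2.8600e+00  1.7000e-01]
[[0.3, -1.4], [0.0, 0.0], [0.5, -0.2], [-0.8, 0.3], [-0.2, -0.7], [-0.5, 0.2], [-0.2, -0.1]]
   top [5.2382e+02 3.3743e+02 1.7000e-01]
   side [5.2364e+02 3.3263e+02 1.8000e-01]
dis [ 591.94 -239.67    0.62   -1.18]
[[0.1, 0.4], [-1.5, -0.2], [-0.1, -0.9], [0.1, 0.7], [-0.0, -0.9], [0.4, 0.2]]
   top [ 591.03 -239.77   -1.18]
   side [ 594.53 -239.85   -1.26]
```

```bash
cat >> cal.py <<'E'
G=90; DIS=(592,-240,0,-1.18); PAN=(487.3,44,0,2.862); BALC=(524,336.5); BYAW=0.175-np.pi/2
K=np.pi
def tcp(px,py,pz,yaw,k=None):   # TCP pose for a pan pose (underside pz)
    return [px-G*np.cos(yaw),py-G*np.sin(yaw),pz+40-19],[np.pi,0,(yaw+(K if k is None else k)+np.pi)%(2*np.pi)-np.pi]
def under(front,h,k=None):      # pan front face at dispenser x = front
    x,y,_=world(DIS,(front-70,0,0))[0]; return tcp(x,y,h,DIS[3],k)
E
python3 - <<'E'
from cal import *
from bench import robot
from scipy.optimize import least_squares
print("bottle",least_squares(lambda p:(proj("top",(p[0],p[1],150))-[291,182])[0],(650,-60)).x)
for k in (0,np.pi):
    for p in (tcp(*PAN[:2],0,PAN[3],k),tcp(*PAN[:2],120,PAN[3],k),under(-35,60,k),under(20,60,k),tcp(*BALC,150,BYAW,k),tcp(*BALC,68,BYAW,k)):
        q=robot.inverse_kinematics(*p); print(k,np.round(p[0]),None if q is None else np.round(q,2))
E
```

```text
bottle [756.59574581 -36.04614124]
0 [574.  19.  21.] [-0.16  0.5   1.71  0.    0.93 -1.45]
0 [574.  19. 141.] [-0.16  0.36  1.59  0.    1.19 -1.45]
0 [518. -60.  81.] [-0.33  0.34  1.79 -0.    1.01  2.42]
0 [ 539. -111.   81.] [-0.41  0.39  1.72 -0.    1.04  2.35]
0 [508. 425. 171.] [ 0.53  0.49  1.31  0.    1.34 -2.79]
0 [508. 425.  89.] [ 0.53  0.56  1.41  0.    1.18 -2.79]
3.141592653589793 [574.  19.  21.] [-0.16  0.5   1.71 -0.    0.93  1.69]
3.141592653589793 [574.  19. 141.] [-0.16  0.36  1.59 -0.    1.19  1.69]
3.141592653589793 [518. -60.  81.] [-0.33  0.34  1.79  0.    1.01 -0.72]
3.141592653589793 [ 539. -111.   81.] [-0.41  0.39  1.72  0.    1.04 -0.8 ]
3.141592653589793 [508. 425. 171.] [ 0.53  0.49  1.31 -0.    1.34  0.35]
3.141592653589793 [508. 425.  89.] [ 0.53  0.56  1.41 -0.    1.18  0.35]
```

Run:
```python
from cal import *
from bench import robot
import cv2
P,o=tcp(*PAN[:2],0,PAN[3])
robot.move_ptp([P[0],P[1],130],o)
robot.move_linear(P,speed=120)
robot.move_gripper(0.0)
print(robot.current_t(),robot.current_gripper_width(),robot.current_finger_force(),robot.current_tcp_pos())
robot.move_linear([P[0],P[1],P[2]+60],speed=80)
print(robot.current_contact_force(),robot.current_ft_torque(),robot.current_gripper_width())
robot.move_ptp(*under(-60,60))
print(robot.current_t(),robot.current_contact_force())
a=[robot.get_image(n)["img"] for n in("top","side")]
c=[cv2.resize(a[0][180:330,240:440],(800,600),interpolation=3)[:, :],cv2.resize(a[1][180:380,190:460],(800,592),interpolation=3)]
cv2.imwrite("pics/h.png",np.vstack([cv2.resize(c[0],(400,300)),cv2.resize(c[1],(400,296))])); cv2.imwrite("pics/hs.png",c[1])
```

```text
4.65 0.17016267355506026 29.938251972198486 [573.81671778  19.25653262  20.95627787]
[-0.19883826 -0.01875455 -2.13941227] [ 0.01516317 -0.02703445  0.04162552] 0.17139049103986945
7.5833 [ 0.3510451  -0.17613796 -1.91277039]
```

View pics/h.png

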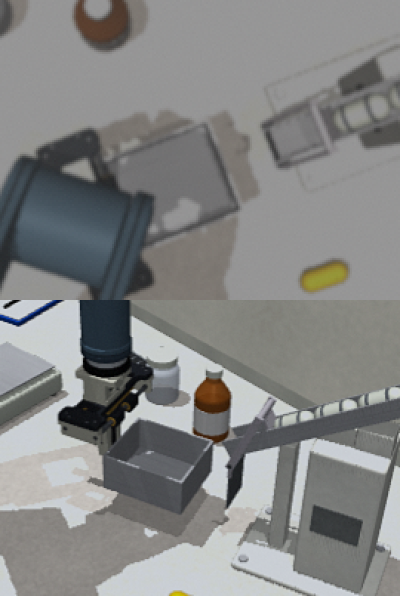

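Run:
```python
from cal import *
x,y,_=world(DIS,(-130,0,0))[0]
L=np.array([(-70,-60,65),(-70,60,65),(70,60,65),(70,-60,65),(-70,-60,0),(70,-60,0),(70,60,0)])
for pitch in (0,.05):
    M=L.copy().astype(float)
    M[:,2]-=pitch*(L[:,0]+90)
    W=world((x,y,60,DIS[3]),M)
    print(np.hstack([((proj("side",W)-[190,180])*400/270+[0,300]),(proj("top",W)-[240,180])*2]).round().tolist())
```

```text
[[100.0, 455.0, 135.0, 255.0], [136.0, 416.0, 98.0, 161.0], [211.0, 439.0, 206.0, 118.0], [180.0, 482.0, 244.0, 212.0], [102.0, 487.0, 136.0, 251.0], [179.0, 514.0, 240.0, 210.0], [210.0, 470.0, 204.0, 122.0]]
[[100.0, 456.0, 135.0, 255.0], [136.0, 417.0, 98.0, 161.0], [211.0, 443.0, 206.0, 118.0], [180.0, 486.0, 244.0, 211.0], [102.0, 487.0, 136.0, 251.0], [179.0, 517.0, 239.0, 210.0], [209.0, 473.0, 204.0, 122.0]]
```

View pics/hs.png

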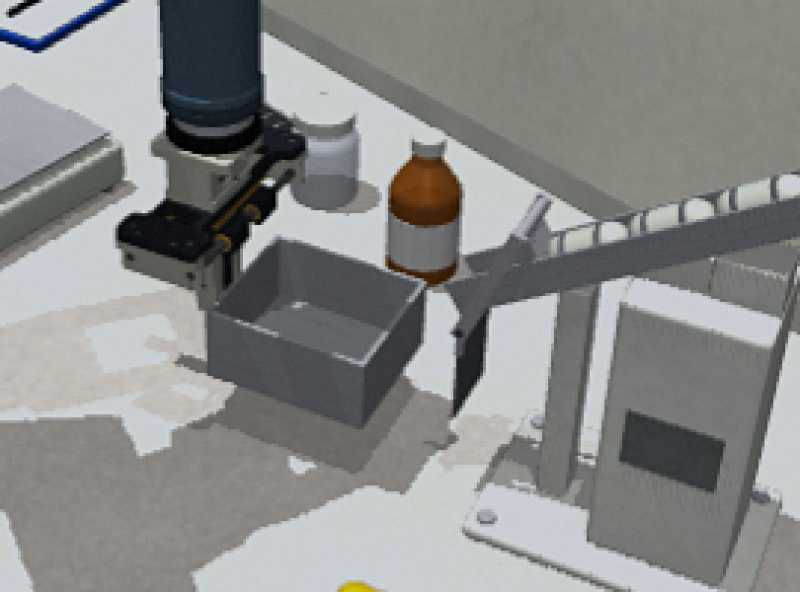

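The pan is held level and lines up with the paddle: its rim corners at (425,287) and (362,360) match the prediction to within about 3 mm. Next is the push.

Run:
```python
from cal import *
from bench import robot
import cv2
robot.move_linear(*under(-4,60),speed=80)
for f in (10,16,21):
    s=robot.move_linear(*under(f,60),speed=50,f_stop=18)
    print(f,s,robot.current_contact_force().round(2),robot.current_t())
robot.sleep(1.0)
print(robot.current_contact_force().round(2),robot.current_t(),robot.current_tcp_pos(),under(21,60)[0])
a=[robot.get_image(n)["img"] for n in("top","side")]
cv2.imwrite("pics/p.png",np.vstack([cv2.resize(a[0][170:320,290:540],(500,300),interpolation=3),cv2.resize(a[1][200:350,230:480],(500,300),interpolation=3)]))
```

```text
10 False [-0.4  -0.26 -2.54] 8.9667
16 False [-0.88  2.38 -2.31] 9.2333
21 False [-0.77  3.05 -2.83] 9.4833
[ 0.    1.29 -3.15] 10.4833 [ 539.06536268 -111.51528411   81.00272981] [np.float64(539.0514494130034), np.float64(-111.47976427528515), 81]
```

View pics/p.png

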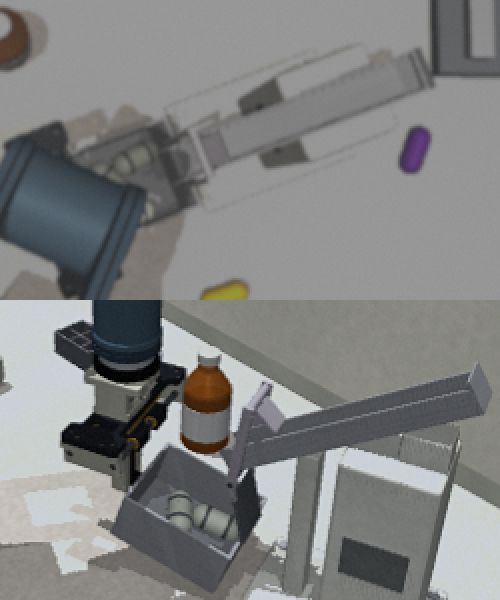

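The chute is empty and the load rose by about 1.25 N, so all three cartridges are in the pan. The pan has drooped at the front, so I'll look closer at it and the paddle before backing off.

Run:
```python
from bench import robot
import cv2
a=robot.get_image("side")["img"]
print(robot.current_t(),robot.current_contact_force().round(2),robot.current_ft_torque().round(3))
cv2.imwrite("pics/q.png",cv2.resize(a[260:360,270:380],(660,600),interpolation=3))
```

```text
10.6333 [-0.84  1.5  -3.42] [0.491 0.224 0.001]
```

View pics/q.png

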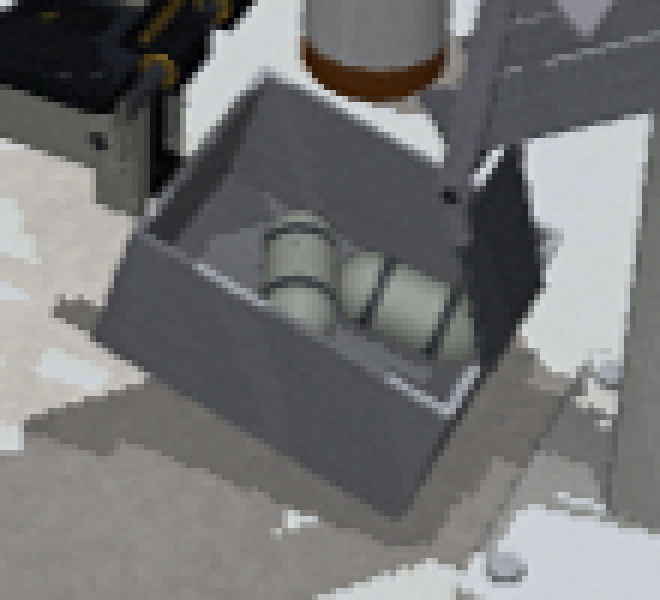

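```bash
cat > fitq.py <<'E'
from cal import *
from scipy.optimize import least_squares
q=lambda u,v:np.array((270+u/6,260+v/6))
def rot(L,p): # dispenser frame: x,y,z,pitch,roll,yaw about grip point
    return (R.from_euler("zyx",[p[5],p[3],p[4]]).apply(np.atleast_2d(L)-(-G,0,40))+p[:3])
E
python3 - <<'E'
from fitq import *
L=[(-70,-60,65),(-70,60,65),(70,-60,65),(70,-60,0),(-70,-60,0)]
U=np.array([q(140,232),q(265,70),q(450,410),q(395,518),q(97,335)])
g=np.array([21-160,0,100,.2,0,0])
f=lambda p:np.r_[(proj("side",world(DIS,rot(L,p)))-U).ravel(),(p-g)[:3]/2,(p-g)[4:]*20]
r=least_squares(f,g).x; print(r.round(3),f(r).round(1))
print("rim front",rot([(70,-60,65),(70,60,65),(66,0,65),(-70,0,65),(70,0,0)],r).round(1))
def pad(t,x,y,z): 
    a=R.from_euler("y",-t).apply((x-6,y,z-157)); return a+(6,0,157)
h=lambda t:np.r_[(proj("side",world(DIS,[pad(t[0],8,-30,73),pad(t[0],8,30,73)]))-[q(480,365),q(545,280)]).ravel()]
t=least_squares(h,[.4]);print("theta",t.x,h(t.x).round(1),pad(t.x[0],4,0,73),pad(t.x[0],8,0,73))
for th in (.3,.4,.5,.55): print(th,pad(th,4,0,73).round(),pad(th,4,0,143).round(),h([th]).round(1))
E
```

```text
[-1.36848e+02  9.84000e-01  9.91410e+01  2.88000e-01 -2.50000e-02
  1.50000e-02] [-1.1 -0.8 -0.4 -1.1  0.7  0.6  0.6  0.4 -1.2  0.4  1.1  0.5 -0.4 -0.5
  0.3]
rim front [[  24.5  -57.1   78.8]
 [  22.8   62.8   76.4]
 [  19.8    2.8   78.7]
 [-110.6    1.7  117.4]
 [   5.2    1.3   15.3]]
theta [0.21513584] [ 0.6  2.  -1.   0.7] [21.97843685  0.         74.50945778] [25.88622647  0.         75.36337834]
0.3 [29.  0. 76.] [  8.   0. 143.] [3.4 2.3 1.8 0.9]
0.4 [37.  0. 79.] [ 10.   0. 143.] [6.8 2.3 5.  0.9]
0.5 [45.  0. 82.] [ 11.   0. 144.] [10.   2.1  8.1  0.6]
0.55 [48.  0. 84.] [ 12.   0. 144.] [11.5  1.9  9.7  0.4]
```

```bash
cat >> cal.py <<'E'
def gpose(gx,gy,gz,yaw,tilt):   # grip point, pan heading, nose-up tilt of the tool
    M=R.from_euler("z",yaw)*R.from_euler("y",-tilt)*R.from_euler("z",K)*R.from_euler("x",np.pi)
    return (np.array([gx,gy,gz])+M.apply((0,0,19))).tolist(),M.as_euler("xyz").tolist()
def gdis(front,gz,tilt):
    x,y,_=world(DIS,(front-70-G,0,0))[0]; return gpose(x,y,gz,DIS[3],tilt)
E
python3 - <<'E'
from cal import *
from bench import robot
import cv2
print(robot.move_linear(*gdis(1,100,0),speed=30,f_stop=8),robot.current_contact_force().round(2))
robot.move_linear(*gdis(-25,110,0),speed=40)
robot.move_linear(*gdis(-75,160,.288),speed=45)
robot.sleep(.3)
print(robot.current_t(),robot.current_contact_force().round(2),robot.current_ft_torque().round(3),robot.current_gripper_width())
a=robot.get_image("side")["img"]
cv2.imwrite("pics/r_full.png",a)
cv2.imwrite("pics/r.png",cv2.resize(a[180:340,220:420],(750,600),interpolation=3))
E
```

```text
False [-0.07  0.54 -3.15]
14.25 [-0.31  0.69 -3.62] [ 0.579  0.278 -0.026] 0.16957261753711964
```

View pics/r.png

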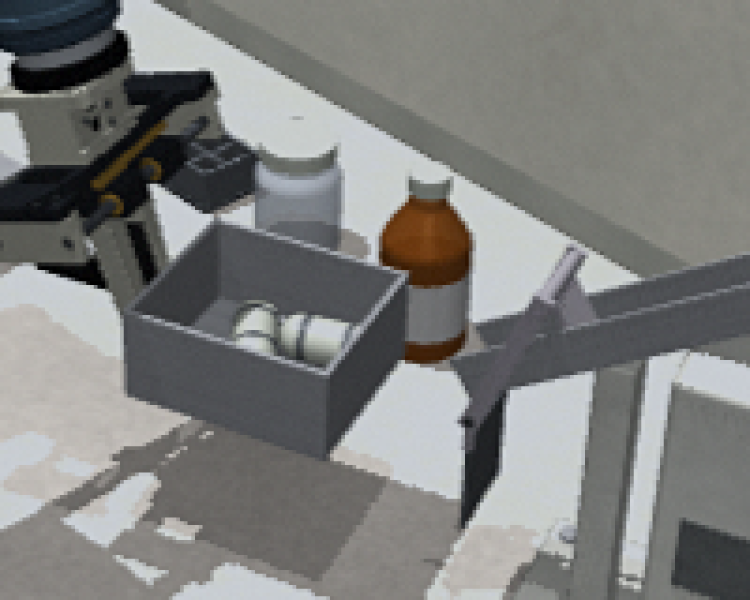

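Two cartridges are visible in the pan and none on the table; the near wall hides the third. I've used all ten views, so I'll fit the tilt from these corners: (125,315), (215,222), (407,273), (328,375), (328,458) and (127,397).

Run:
```python
from fitq import *
L=[(-70,-60,65),(-70,60,65),(70,60,65),(70,-60,65),(70,-60,0),(-70,-60,0)]
U=np.array([(125,315),(215,222),(407,273),(328,375),(328,458),(127,397)])/3.75+[220,180]
g=np.array([-75-160,0,160,0,0,0.])
f=lambda p:np.r_[(proj("side",world(DIS,rot(L,p)))-U).ravel(),(p-g)[:3]/3]
r=least_squares(f,g).x; print(r.round(3),f(r).round(1))
```

```text
[-2.32637e+02 -1.19000e-01  1.56871e+02 -4.00000e-03 -1.30000e-02
  1.70000e-02] [-0.7 -0.6 -0.4 -0.7  0.4 -0.2  0.5 -0.2 -0.1  0.7 -0.3  0.1  0.8 -0.
 -1. ]
```

Run:
```python
from cal import *
from bench import robot
import cv2
gx,gy=BALC[0]-G*np.cos(BYAW),BALC[1]-.5-G*np.sin(BYAW)
at=lambda z:gpose(gx,gy,z,BYAW,.288)
robot.move_linear(*at(165),speed=110)
robot.sleep(.3); print(robot.current_t(),robot.current_contact_force().round(2),robot.current_gripper_width())
robot.move_linear(*at(122),speed=50)
robot.sleep(.3)
for n in("top","side"): cv2.imwrite(f"pics/b_{n}.png",robot.get_image(n)["img"])
s=robot.move_linear(*at(100),speed=10,f_stop=2)
print(s,robot.current_t(),robot.current_contact_force().round(2),robot.current_ft_torque().round(3),np.array(robot.current_tcp_pos())-at(108)[0])
```

```text
18.8167 [-0.34  0.1  -3.43] 0.16791657460708137
True 21.5333 [0.99 0.83 5.55] [0.1   0.033 0.042] [-0.02563709  0.11611856  0.74800078]
```

```bash
cat > chk.py <<'E'
from cal import *
from scipy.optimize import least_squares
import cv2
# render-fit: refine pan pose on plate by edge strength of rim/handle outlines in both views
def edges(img): 
    g=cv2.GaussianBlur(cv2.cvtColor(img,cv2.COLOR_BGR2GRAY).astype(np.float32),(0,0),1.0)
    return np.hypot(cv2.Sobel(g,cv2.CV_32F,1,0),cv2.Sobel(g,cv2.CV_32F,0,1))
def seg(a,b,n=40): return np.linspace(a,b,n)
rim=[(-70,-60,65),(-70,60,65),(70,60,65),(70,-60,65),(-70,-60,65)]
L=np.vstack([seg(np.array(rim[i]),np.array(rim[i+1])) for i in range(4)]+[seg(np.array((-75,s,48)),np.array((-171,s,48)),30) for s in(-8,8)])
def fit(imgs,g):
    E={k:edges(v) for k,v in imgs.items()}
    def cost(p):
        W=R.from_euler("zyx",[p[3],p[4],p[5]]).apply(L)+p[:3]
        return -sum(cv2.remap(E[k],*[c.astype(np.float32).reshape(-1,1) for c in proj(k,W).T],cv2.INTER_LINEAR).mean() for k in E)
    from scipy.optimize import minimize
    r=min((minimize(cost,np.array(g)+d,method="Nelder-Mead",options=dict(initial_simplex=np.array(g)+d+np.vstack([np.zeros(6),np.diag([6,6,5,.06,.06,.06])]),maxiter=1500)) for d in (np.zeros(6),np.array([3,-3,2,.02,.02,-.02]),np.array([-3,3,-2,-.02,-.02,.02]))),key=lambda r:r.fun)
    return r.x,r.fun,cost(np.array(g))
E
python3 - <<'E'
from chk import *
from bench import robot
robot.move_gripper(1.0)
p=np.array(robot.current_tcp_pos()); M=R.from_euler("xyz",robot.current_eef_rot())
robot.move_linear((p-M.apply((0,0,90))).tolist(),speed=100)
q=(p-M.apply((0,0,90))); robot.move_linear([q[0]-150,q[1]+80,q[2]+100],speed=150)
robot.sleep(.5)
im={n:robot.get_image(n)["img"] for n in("top","side")}
for n in im: cv2.imwrite(f"pics/e_{n}.png",im[n])
print(robot.current_t(),robot.current_contact_force().round(2))
g=[524,336,68,BYAW,0,0]
for s in (im,{"side":im["side"]},{"top":im["top"]}):
    x,f,f0=fit(s,g); print(x.round(3),f,f0)
E
```

```text
25.9333 [-0.35  0.65  0.64]
[ 5.22965e+02  3.33754e+02  6.86930e+01 -1.38700e+00  7.00000e-02
 -1.00000e-02] -312.4849548339844 -300.23218
[ 5.24013e+02  3.36679e+02  6.73690e+01 -1.37000e+00  7.40000e-02
 -2.00000e-03] -191.62631225585938 -185.14812
[ 5.23433e+02  3.64406e+02  3.30200e+00 -1.39000e+00  2.20000e-02
  6.60000e-02] -149.65223693847656 -115.08405
```

Run:
```python
from chk import *
from scipy.optimize import minimize
im={n:cv2.imread(f"pics/e_{n}.png") for n in("top","side")}; E={k:edges(v) for k,v in im.items()}
def c(p,LL): 
    W=R.from_euler("zyx",[p[3],p[4],0]).apply(LL)+p[:3]
    return -sum(cv2.remap(E[k],*[a.astype(np.float32).reshape(-1,1) for a in proj(k,W).T],cv2.INTER_LINEAR).mean() for k in E)
for nm,LL in(("all",L),("rim",L[:160])):
  for t in(-.04,-.02,0,.02,.04,.06,.08):
    r=minimize(lambda v:c([v[0],v[1],v[2],v[3],t],LL),[523.5,335,68,BYAW],method="Nelder-Mead",options=dict(initial_simplex=np.array([523.5,335,68,BYAW])+np.vstack([np.zeros(4),np.diag([4,4,3,.05])])))
    print(nm,t,r.x.round(2),round(r.fun,1))
o={n:cv2.imread(f"pics/{n}0.png") for n in im}
d=cv2.absdiff(o["top"],im["top"]).max(2)
print("bystander diff",d[165:205,160:210].mean(),d[165:205,210:250].mean(),d[165:210,270:312].mean(),"yellow/purple",d[305:330,385:420].mean(),d[230:260,485:510].mean())
```

```text
all -0.04 [526.67 334.39  67.48  -1.4 ] -301.4
all -0.02 [525.75 334.54  67.4   -1.4 ] -306.0
all 0 [524.98 334.97  66.95  -1.4 ] -307.0
all 0.02 [524.18 334.88  67.46  -1.4 ] -305.2
all 0.04 [524.53 334.44  68.29  -1.39] -307.5
all 0.06 [523.51 334.59  68.39  -1.39] -310.2
all 0.08 [522.47 334.74  68.36  -1.38] -309.4
rim -0.04 [527.61 334.64  66.86  -1.41] -266.5
rim -0.02 [525.2  333.62  67.89  -1.39] -272.8
rim 0 [523.78 333.48  68.17  -1.39] -275.3
rim 0.02 [526.85 334.79  67.69  -1.43] -274.9
rim 0.04 [525.63 334.59  67.99  -1.42] -280.3
rim 0.06 [524.44 334.23  68.46  -1.42] -281.7
rim 0.08 [522.81 333.91  69.01  -1.4 ] -279.0
bystander diff 1.6975 1.671875 1.7560846560846561 yellow/purple 1.7188571428571429 1.7346666666666666
```

```bash
python3 -c "
from bench import robot
print(robot.hand_in(),robot.current_t())"
```

```text
the job is handed in; nothing more can be done
the job is handed in; nothing more can be done
```

I handed the job in at about 26 s: the pan, whose measured weight fits all three cartridges, is released within about 3 mm of the middle of the weighing plate, and the bottle, jar and vial box have not moved; the final camera fit could not rule out a slight tilt.

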